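# Open and hold the gate of a blank magazine

## Robot

A 6-joint arm with a two-finger parallel gripper is mounted at the origin on the work surface. World frame = base frame: x ahead of the robot, y to its left, z up, the work surface at z = 0. Lengths are in mm, angles in degrees, forces in N, time in s.
With the tool pointing down it reaches from about 350 to 850 mm from the base axis. Payload 8.1 kg.
Tool frame: the origin (TCP) lies where the fingers leave the gripper's body, on its centre line; the fingertips stand 73 mm ahead of it and the grasp point (between the pads) lies 54 mm ahead of it; z points along the fingers, y is the line along which they close (so a half turn about z gives the same grasp; the last joint's range is limited). The gripper opens to 85 mm and grips with 20 to 120 N. Pads are 22 mm wide; open, the fingers measure 114 mm over their backs; the gripper's body (76 mm by 85 mm) begins 54 mm behind the grasp point. The pads swing forward as they close: fully open they stand 13 mm farther back than shut.
Start: joints at [-71.471, 7.471, 85.268, -0, 87.261, -4.893], TCP at [238.525, -550.556, 303.892] pointing down, gripper open.
Joint ranges: [-169.43, 169.43], [-51.17, 129.36], [1.28, 143.12], [-76.62, 256.62], [0, 156.53], [-152.29, 152.29]. Speed limits (degrees/s): [136.94, 136.94, 159.86, 180, 180, 180].

## Interface

Orientations are given as [roll, pitch, yaw] about the fixed x, y, z axes, in that order (R = Rz(yaw) Ry(pitch) Rx(roll)).
In Python, from bench import sense, optics, r gives the robot as it stands.
- The arm moves only by the tool servo_tool, never from a script. Its argument "plan" is a list that holds one entry, the list of rows, each a list of 5 numbers: the shift along the world's x, y, z in m, then the turn about the world's z in degrees, then the finger opening in m, from 0 to 0.0854. A call has 1 to 10 rows; each row shifts and turns the commanded pose from where the row before left it; what a row does not reach is not made up. A row lasts 1/10 s, in which the tool goes at most 50 mm and 8.59 degrees, less where a joint would pass 70% of its speed; a pose out of reach is approached as far as the arm can. A call is refused whole if a number of a shift passes 0.05 or a number of a turn 8.59, either way. A call with a gripper value outside its range is refused whole. The fingers move at their own pace and stop on an object; "force" is the grip in N (left out, the last holds). Time passes only in rows, so rows that do not move let the fingers close. It gives the time, the measured TCP pose, the force, the opening and the grip force at its end, in the units of the state.
- sense(): the state, without advancing time (a new reading comes with each control period).
- optics.snapshot(name): name is "scene" or "top" or "wrist"; returns a dict with "frame" (420x560x3 uint8, blue, green, red), "fx", "fy", "cx", "cy" (pixels), "cam_to_world" (4x4, takes a point from camera to world coordinates). Camera axes: x right, y down, z forward; pixel columns grow to the right and rows downward; lengths in mm; the calibration is good to about 2 mm. A picture is of the moment at which its call begins. There is no depth.
- r.hand_in(): hands the job in; it is judged then, once.
The state is a dict: "time": time; "joint_pos": joint angles; "qd": joint speeds; "joint_efforts": joint torques, N m; "tool_pos": TCP position; "tcp_rot": TCP orientation; "ft_force": force on the tool from outside, world axes, zero at the start; "wrist_torque": the same for the moment, N m; "finger_gap": finger opening in mm; "grip_force": force on a finger pad.
Only numpy, scipy, OpenCV 4.12 (cv2) and the standard library are available. Lean on these libraries where they do the work, as an engineer would, in place of code of your own. Each camera call takes 0.05 s, during which the arm holds its last target. There are 200 camera calls.

## Task

The magazine of hardwood blanks has to be opened: first turn the grey regulator's knob until its pointer stands at the raised zero mark; then squeeze the catch with the two round posts fully in, and after it the catch with the two flat tabs. Then take the gate by its upright grip post, swing it open past its detent and finish while still holding it by that post, wide open near the end of its swing and still, as its spring would pull it back. Leave the loose things on the bench where they are.

Things in the scene. Friction and masses are not known exactly. Their poses are not given: they have to be found in the camera images.
- magazine: plywood magazine of wood blanks, fixed on the bench, 310 mm wide (y), 240 mm deep, gate on its -x side; a steel rail (top 120 mm above the bench) behind the gate carries the two catches. Origin: on the bench under the middle of the closed gate's plane; x into the magazine, y along the closed gate, z up. Hinge at y = -135 mm, catches at x = +36 mm, y = +-65 mm
- gate (a joint): swing of the gate, rad: 0 = shut, grows counterclockwise from above as its free (+y) end swings out to the magazine's -x; stop at 1.45. Locked until both catches are squeezed. A spring shuts it (3 N at the grip post when wide); a detent bumps between 0.55 and 0.95 (up to 8 N at the post). Let go beyond it, the gate rests at about 0.9: wide (over 1.15) must be held
- gate_hinge (a point): point on the gate's upright hinge axis, 120 mm above the bench; axes turn with the gate, y along it from the hinge to its free end. The gate is plywood, 265 mm from hinge to free end, 12 mm thick, top 118 mm above the bench, its steel lugs 142 mm
- grip_post: upright round steel post on the gate, 20 mm across, from 97 to 175 mm above the bench, 40 mm before the gate's middle plane (24 mm free between post and gate, above a foot bracket 14 mm high) and 155 mm along the gate from the hinge axis. Origin: centre of its foot, 97 mm above the bench; axes turn with the gate and at 0 are the magazine's
- grip_post_top (a point): centre of the grip post's top end, 175 mm above the bench
- round_catch: squeeze catch with two round posts (14 mm across, tops 182 mm above the bench). Hooks at the jaws' front hold the gate; pushing the posts together (outside width 54 to 34 mm, 10 mm each) frees it. Like the other catch but for its posts; they stand 130 mm apart on the rail, either way round. Origin: centre of its base's underside, 120 mm above the bench; jaws move along its y
- round_catch_grip (a point): middle between the two posts of the round-post catch, 165 mm above the bench; axes as the catch, jaws move along y
- round_catch_left (a joint): slide of the jaw on the left (+y of the catch) of the round-post catch, in m: 0 = out, hooked; grows as it is pushed inwards, towards the catch's middle; stop at 0.010. Stiff (about 4 N), stays where it is left; its hook is clear of the gate from 0.0075 on
- round_catch_right (a joint): slide of the jaw on the right (-y of the catch) of the round-post catch, in m: 0 = out, hooked; grows as it is pushed inwards, towards the catch's middle; stop at 0.010. Stiff (about 4 N), stays where it is left; its hook is clear of the gate from 0.0075 on
- flat_catch: squeeze catch with two flat upright tabs (26 mm along x, 6 mm thick, tops 182 mm above the bench). Hooks at the jaws' front hold the gate; pushing the tabs together (outside width 54 to 34 mm, 10 mm each) frees it. Like the other catch but for its tabs; they stand 130 mm apart on the rail, either way round. Origin: centre of its base's underside, 120 mm above the bench; jaws move along its y
- flat_catch_grip (a point): middle between the two tabs of the flat-tab catch, 165 mm above the bench; axes as the catch, jaws move along y
- flat_catch_left (a joint): slide of the jaw on the left (+y of the catch) of the flat-tab catch, in m: 0 = out, hooked; grows as it is pushed inwards, towards the catch's middle; stop at 0.010. Stiff (about 4 N), stays where it is left; its hook is clear of the gate from 0.0075 on
- flat_catch_right (a joint): slide of the jaw on the right (-y of the catch) of the flat-tab catch, in m: 0 = out, hooked; grows as it is pushed inwards, towards the catch's middle; stop at 0.010. Stiff (about 4 N), stays where it is left; its hook is clear of the gate from 0.0075 on
- regulator: grey pressure regulator of the magazine's pusher, fixed on the bench, a 110 x 110 x 55 mm box with a white scale disc 100 mm across on top. Origin: centre of its underside; the raised zero mark, a black bar 14 x 5 mm, lies on the scale's edge towards its own -x
- regulator_knob (a joint): turn of the regulator's knob, rad: 0 = pointer at the zero mark, grows counterclockwise from above; range -0.4 to 1.8, stays where it is left
- knob_grip (a point): on the knob's upright axis, 95 mm above the bench, at the height to grip; the knob is a black bar 44 mm long (point's x), 12 mm thick (point's y), its sides free from 71 to 107 mm above the bench; its thin bright pointer points to the point's -x. The point turns with the knob
- glue_bottle: bystander, to be left alone: yellow glue bottle, 56 mm across, 165 mm tall; origin under its middle
- paint_can: bystander, to be left alone: steel paint can, 90 mm across, 100 mm tall; origin under its middle
- screw_jar: bystander, to be left alone: glass jar with a steel lid, 56 mm across, 75 mm tall; origin under its middle
- sanding_block: bystander, to be left alone: cork sanding block, 100 x 60 x 35 mm; origin under its middle
- offcut: bystander, to be left alone: pale wood offcut, 90 x 45 x 30 mm; origin under its middle
- screwdriver: bystander, to be left alone: screwdriver, 190 mm long, lying; origin under its middle
- hammer: bystander, to be left alone: hammer, 280 mm long, lying; origin under its middle
- tape_measure: bystander, to be left alone: tape measure, 70 x 36 x 65 mm; origin under its middle
Mind the look-alikes: they are no part of the job. Leave any blue or yellow look-alike of the regulator alone.

How it is judged:
By the outcome, as a careful person would: the job done as asked, in the order asked, and still so for the second after the job is handed in, while the arm keeps its last pose, push and grip.
It also fails if it takes over 72 s, if anything falls off the work surface, if the arm or the gripper's body presses on something with over 40 N, if the wrist force passes 120 N, or if a joint passes its speed limit or range.

## Working session

There is one attempt and no reset: what is moved stays moved. The work goes in short steps, Python scripts to look and compute and a tool call to move; the robot and the scene stay as the last step left them, time stands still between calls to the robot, and variables do not carry over. Pictures are saved under pics/ and viewed, at most 10 in all, crops included, and the job is handed in when it is done.

Besides the shell and the picture viewer there is one more tool, called as name(argument=value, ...) on one line, values as JSON. servo_tool: Moves the arm, as the interface text tells. Its arguments: {"type":"object","properties":{"plan":{"type":"array"},"force":{"type":"number"}},"required":["plan"]}

```bash
mkdir -p pics; cat > h.py <<'E'
import numpy as np, cv2
from bench import sense, optics, r
def snap(n,f=None):
    s=optics.snapshot(n); 
    if f: cv2.imwrite('pics/'+f,s['frame'])
    return s
def ray(s,u,v,z):
    T=np.array(s['cam_to_world']); d=T[:3,:3]@np.array([(u-s['cx'])/s['fx'],(v-s['cy'])/s['fy'],1]); o=T[:3,3]
    return o+d*(z-o[2])/d[2]
def proj(s,p):
    T=np.array(s['cam_to_world']); c=T[:3,:3].T@(np.array(p)-T[:3,3]); return s['fx']*c[0]/c[2]+s['cx'],s['fy']*c[1]/c[2]+s['cy']
E
python3 - <<'E'
from h import *
import pickle
a=snap('top','top.png');b=snap('scene','scene.png')
pickle.dump((a,b),open('s.pkl','wb'))
print(a['cam_to_world'],b['cam_to_world'],a['fx'],b['fx']);print(sense())
E
```

```text
[[ 1.87783106e-02 -9.92923637e-01  1.17260505e-01  3.75038562e+02]
 [-9.99504076e-01 -2.16079101e-02 -2.29063199e-02  1.18178842e+01]
 [ 2.52779809e-02 -1.16772211e-01 -9.92836983e-01  1.25421928e+03]
 [ 0.00000000e+00  0.00000000e+00  0.00000000e+00  1.00000000e+00]] [[ 5.97646573e-01  4.36036514e-01 -6.72822958e-01  1.49347557e+03]
 [ 8.01758382e-01 -3.26535368e-01  5.00557839e-01 -7.42398842e+02]
 [-1.43899724e-03 -8.38598123e-01 -5.44748674e-01  9.26906395e+02]
 [ 0.00000000e+00  0.00000000e+00  0.00000000e+00  1.00000000e+00]] 390.5349274403514 456.5255007277232
{'time': 0.1, 'joint_pos': array([-7.14712947e+01,  7.51045352e+00,  8.53229252e+01,  1.24462060e-05,
        8.72626472e+01, -4.89206009e+00]), 'qd': array([-0.02369684, -0.08321107, -0.13831133,  0.00757   ,  0.08173516,
       -0.04047979]), 'joint_efforts': array([ 1.55126403e-03, -5.70954788e+01, -5.01940763e+01,  3.34246874e-05,
        8.15014530e-03, -5.71671990e-05]), 'tool_pos': array([ 238.3981025 , -550.19422156,  302.95375142]), 'tcp_rot': array([-1.79904325e+02, -8.20136263e-03,  2.34207579e+01]), 'ft_force': array([ 0.61830834, -0.36273578,  0.25194645]), 'wrist_torque': array([ 0.02412921,  0.04784283, -0.03401657]), 'grip_force': 0.0, 'finger_gap': 85.51432379755182}
```

View pics/top.png

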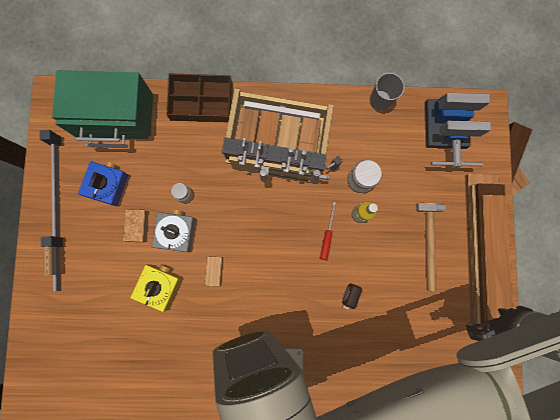

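View pics/scene.png

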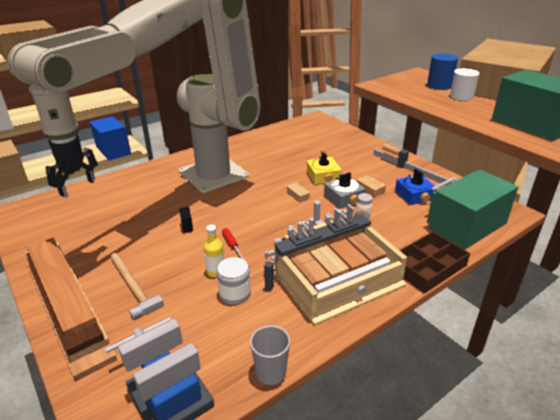

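The top view shows the grey regulator at (173,232), the magazine at (280,135) with its catches near (250,150) and (298,160), and the grip post at (265,175). I'll zoom in on both.

```bash
python3 - <<'E'
from h import *
import pickle
a,b=pickle.load(open('s.pkl','rb'))
f=a['frame']
A=cv2.resize(f[130:195,215:345],None,fx=6,fy=6,interpolation=cv2.INTER_CUBIC)[:,:780]
B=cv2.resize(f[205:255,145:200],None,fx=4,fy=4,interpolation=cv2.INTER_CUBIC)
C=cv2.resize(b['frame'][190:260,265:385],None,fx=3,fy=3,interpolation=cv2.INTER_CUBIC)[:200]
o=np.zeros((600,780,3),np.uint8);o[:390]=A;o[395:595,:220]=B;o[395:595,230:590]=C
cv2.imwrite('pics/z.png',o)
E
```

```text
(no output)
```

View pics/z.png

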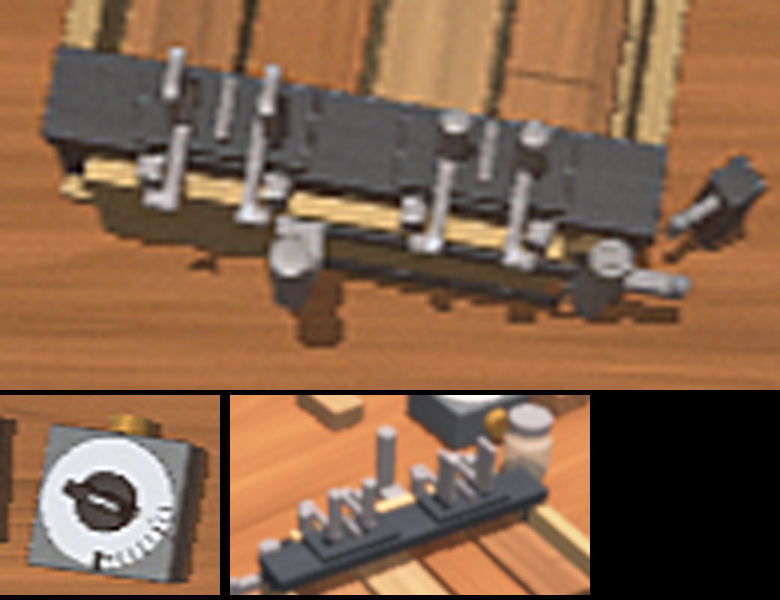

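The zoom shows the flat-tab catch on the left (tab tops at about crop (174,73) and (268,90)) and the round-post catch on the right (tops at (455,122) and (533,133)). The post top is at (293,257). The regulator's zero mark is at its lower edge, crop (100,560).

```bash
python3 - <<'E'
from h import *
import pickle
a,b=pickle.load(open('s.pkl','rb'))
P=lambda u,v,z:ray(a,215+u/6,130+v/6,z).round(1)
r1,r2=P(455,122,182),P(533,133,182);f1,f2=P(174,73,182),P(268,90,182)
print(r1,r2,f1,f2,(r1+r2)/2,(f1+f2)/2,'post',P(293,257,175))
d=(f1+f2-r1-r2)/2;print(np.hypot(*d[:2]),np.degrees(np.arctan2(-d[0],d[1])))
Q=lambda u,v,z:ray(a,145+u/4,205+v/4,z).round(1)
print('zero',Q(100,165,56),'disc',Q(107,108,55),'knob',Q(105,107,107))
g=b; 
s=optics.snapshot('wrist');T=np.array(s['cam_to_world']);print(T.round(3),s['fx'],s['cx'],s['cy'])
E
```

```text
[685.  -51.5 182. ] [680.7 -88.4 182. ] [705.2  81.  182. ] [698.2  36.7 182. ] [682.85 -69.95 182.  ] [701.7   58.85 182.  ] post [620.   23.2 175. ]
130.1720496112741 -8.326181446868674
zero [412.5 304.5  56. ] disc [456.  301.6  55. ] knob [453.2 290.5 107. ]
[[ 3.98000e-01 -8.84000e-01 -2.47000e-01  3.00622e+02]
 [-9.18000e-01 -3.84000e-01 -1.05000e-01 -5.22543e+02]
 [-2.00000e-03  2.69000e-01 -9.63000e-01  3.72479e+02]
 [ 0.00000e+00  0.00000e+00  0.00000e+00  1.00000e+00]] 359.4760631258621 272.5068616165729 207.93240358288577
```

servo_tool(plan=[[[0.02, 0.04, 0, -2.34, 0.085], [0.02, 0.04, 0, -2.34, 0.085], [0.02, 0.04, 0, -2.34, 0.085], [0.02, 0.04, 0, -2.34, 0.085], [0.02, 0.04, 0, -2.34, 0.085], [0.02, 0.04, 0, -2.34, 0.085], [0.02, 0.04, 0, -2.34, 0.085], [0.02, 0.04, 0, -2.34, 0.085], [0.02, 0.04, 0, -2.34, 0.085], [0.012, 0.04, 0, -2.34, 0.085]]])

```text
time: 1.15
tool_pos: [431.2, -148.7, 303.8]
tcp_rot: [-180.0, -0.0, -0.1]
ft_force: [0.7, 0.6, 0.2]
finger_gap: 85.1
grip_force: 0.0
```

servo_tool(plan=[[[0, 0.045, 0, 0, 0.085], [0, 0.045, 0, 0, 0.085], [0, 0.045, 0, 0, 0.085], [0, 0.045, 0, 0, 0.085], [0, 0.045, 0, 0, 0.085], [0, 0.045, 0, 0, 0.085], [0, 0.045, 0, 0, 0.085], [0, 0.045, 0, 0, 0.085], [0, 0.045, 0, 0, 0.085], [0, 0.035, 0, 0, 0.085]]])

```text
time: 2.15
tool_pos: [429.8, 291.9, 303.6]
tcp_rot: [-180.0, 0.0, 0.1]
ft_force: [1.4, -1.0, 0.2]
finger_gap: 85.3
grip_force: 0.0
```

```bash
python3 - <<'E'
from h import *
s=snap('wrist','w1.png');st=sense();print(st['tool_pos'],st['tcp_rot'],st['time'],st['ft_force'])
E
```

```text
[429.31929167 295.47171614 303.42497714] [-1.79832239e+02  4.36993426e-02  1.81909157e-01] 2.2 [-5.43064259  1.0173051  -0.27236903]
```

View pics/w1.png

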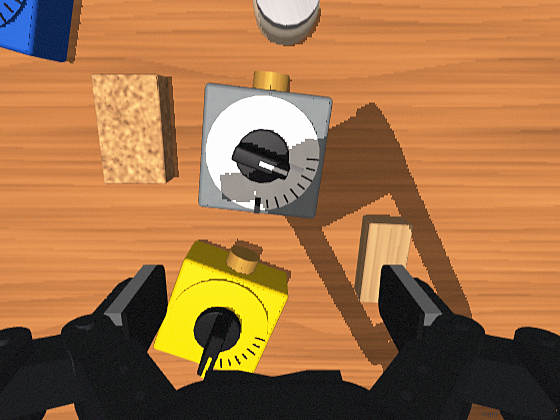

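The grey regulator is in view: knob bar from (233,155) to (290,172) with its bright pointer on the right, zero mark at (258,205). The knob is therefore about +75° from zero. Next I'll measure it.

```bash
python3 - <<'E'
from h import *
s=snap('wrist','w2.png');f=s['frame'];st=sense();print(st['tool_pos'],st['tcp_rot'])
cv2.imwrite('pics/w2c.png',cv2.resize(f[80:220,190:340],None,fx=4,fy=4,interpolation=cv2.INTER_CUBIC))
print('bar',ray(s,233,155,107),ray(s,290,172,107),'zero',ray(s,258,205,57))
print('box top',[ray(s,*p,55).round(1) for p in [(206,84),(332,97),(318,217),(199,206)]])
E
```

```text
[429.53184118 293.03575939 303.27771637] [-1.79949005e+02  6.57128410e-02  2.58810972e-01]
bar [463.08889882 326.05812686 107.        ] [450.58339582 283.78453999 107.        ] zero [411.33807809 310.12282881  57.        ]
box top [array([515.7, 353. ,  55. ]), array([505.6, 247. ,  55. ]), array([399.5, 254.8,  55. ]), array([409.6, 364.4,  55. ])]
```

View pics/w2c.png

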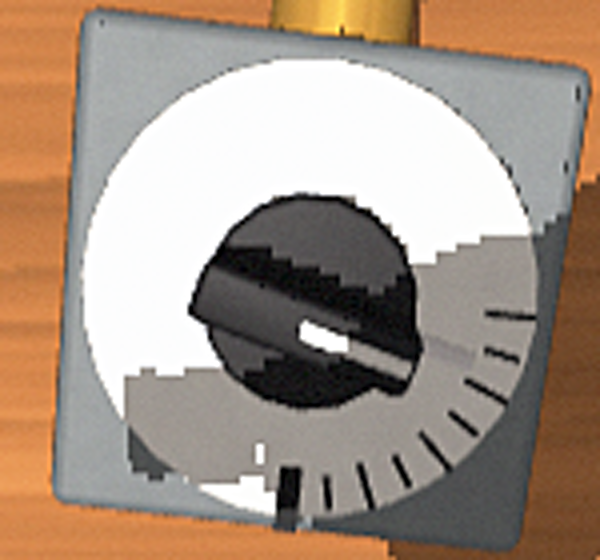

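```bash
python3 - <<'E'
from h import *
import numpy as np
s=snap('wrist')
P=lambda u,v,z:ray(s,190+u/4,80+v/4,z)
a,b=P(205,287,107),P(413,360,107);print(a,b,(a+b)/2,np.degrees(np.arctan2(*(a-b)[1::-1])))
a,b=P(310,330,107),P(410,370,107);print('ptr',np.degrees(np.arctan2(*(a-b)[1::-1])))
a,b=P(222,262,107),P(420,340,107);print('edge',np.degrees(np.arctan2(*(a-b)[1::-1])))
print('disc c',P(310,290,55),'base',P(310,300,71))
st=sense();print(st['tool_pos'],st['tcp_rot'])
E
```

```text
[465.67236778 317.11005632 107.        ] [452.32002473 278.58203913 107.        ] [458.99619625 297.84604772 107.        ] 70.88563225586307
ptr 68.39069178823502
edge 68.81290992526105
disc c [458.90830228 298.57785386  55.        ] base [458.76571723 298.33553334  71.        ]
[429.81624207 291.15363056 303.23813591] [1.79972551e+02 6.75107576e-02 2.18495861e-01]
```

servo_tool(plan=[[[0.007, 0.002, -0.008, 8.5, 0.085], [0.007, 0.002, -0.008, 8.5, 0.085], [0.007, 0.002, -0.008, 8.5, 0.085], [0.007, 0.002, -0.008, 8.5, 0.085], [0, 0, -0.008, 8.5, 0.085], [0, 0, -0.008, 8.5, 0.085], [0, 0, -0.006, 8.5, 0.085], [0, 0, 0, 8.5, 0.085], [0, 0, 0, 0, 0.085], [0, 0, 0, 0, 0.085]]])

```text
time: 3.3
tool_pos: [458.7, 296.6, 250.0]
tcp_rot: [180.0, 0.0, 67.7]
ft_force: [-0.7, -0.3, 0.0]
finger_gap: 85.1
grip_force: 0.0
```

servo_tool(plan=[[[0, 0, 0, 0, 0.085], [0, 0, 0, 0, 0.085], [0, 0, 0, 0, 0.085]]])

```text
time: 3.6
tool_pos: [458.6, 297.4, 250.1]
tcp_rot: [180.0, -0.0, 68.0]
ft_force: [0.1, 0.2, -0.2]
finger_gap: 85.4
grip_force: 0.0
```

```bash
python3 - <<'E'
from h import *
import pickle
s=snap('wrist','w3.png');pickle.dump(s,open('w3.pkl','wb'));st=sense();print(st['tool_pos'],st['tcp_rot'])
print(proj(s,(458,300,107)),proj(s,(458,300,71)))
cv2.imwrite('pics/w3.png',cv2.resize(s['frame'],(784,588)))
E
```

```text
[458.55231302 297.44945648 249.98925072] [ 1.79994298e+02 -6.75790943e-03  6.79708475e+01]
(np.float64(271.05270820283357), np.float64(219.0466078710519)) (np.float64(271.1973428488106), np.float64(204.01545750169))
```

View pics/w3.png

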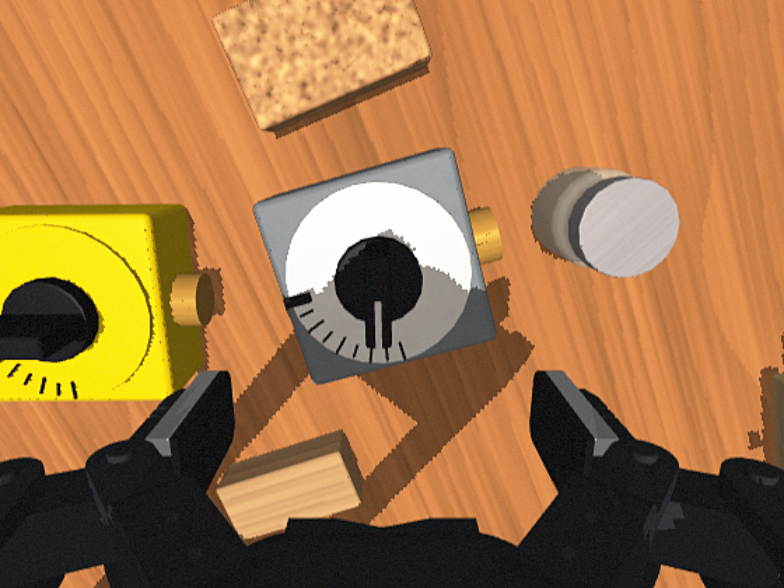

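The knob is centred near (378,281) with its pointer straight down at u≈378, so yaw 68° lines up. The zero mark is at (298,299).

```bash
python3 - <<'E'
from h import *
import pickle
s=pickle.load(open('w3.pkl','rb'));k=1.4
P=lambda u,v,z:ray(s,u/k,v/k,z)
c=P(378.5,281,71);d=P(378.5,273,55);z=P(298,299,58);print(c,d,z)
for q in (c,d):print('zero yaw',np.degrees(np.arctan2(*(q-z)[1::-1])))
print('ptr',[P(378,303,107),P(378.5,347,107)])
E
```

```text
[458.36167572 302.48595487  71.        ] [458.41868435 302.82744561  55.        ] [412.81142398 306.45332778  58.        ]
zero yaw -4.9778321943780375
zero yaw -4.545585461123756
ptr [array([458.03456823, 301.81464983, 107.        ]), array([450.39769727, 282.44908318, 107.        ])]
```

servo_tool(plan=[[[0, 0.005, -0.02, 0.5, 0.085], [0, 0, -0.03, 0, 0.06], [0, 0, -0.03, 0, 0.04], [0, 0, -0.021, 0, 0.03], [0, 0, 0, 0, 0.03], [0, 0, 0, 0, 0.0], [0, 0, 0, 0, 0], [0, 0, 0, 0, 0], [0, 0, 0, 0, 0], [0, 0, 0, 0, 0]]], force=30)

```text
time: 4.65
tool_pos: [458.9, 302.7, 150.0]
tcp_rot: [180.0, -0.1, 68.5]
ft_force: [-3.3, 0.1, 2.2]
finger_gap: 11.2
grip_force: 37.0
```

```bash
python3 - <<'E'
from h import *
st=sense();print({k:st[k] for k in('tool_pos','tcp_rot','ft_force','wrist_torque','finger_gap','grip_force')})
E
```

```text
{'tool_pos': array([458.85046809, 302.7337474 , 149.96819444]), 'tcp_rot': array([ 1.79961832e+02, -6.03026833e-02,  6.85219823e+01]), 'ft_force': array([-3.29640708,  0.05903238,  2.16520552]), 'wrist_torque': array([-0.04438576,  0.55895598, -0.04645699]), 'finger_gap': 11.244411405926234, 'grip_force': 36.96914792060852}
```

Gripped. Now I'll turn it about -73.5°.

servo_tool(plan=[[[0, 0, 0, -7.5, 0], [0, 0, 0, -7.5, 0], [0, 0, 0, -7.5, 0], [0, 0, 0, -7.5, 0], [0, 0, 0, -7.5, 0], [0, 0, 0, -7.5, 0], [0, 0, 0, -7.5, 0], [0, 0, 0, -7.5, 0], [0, 0, 0, -7.5, 0], [0, 0, 0, -6, 0]]])

```text
time: 5.65
tool_pos: [459.8, 301.2, 149.9]
tcp_rot: [179.9, -0.1, -5.3]
ft_force: [0.7, -8.8, 4.4]
finger_gap: 11.2
grip_force: 37.1
```

servo_tool(plan=[[[0, 0, 0, 0, 0], [0, 0, 0, 0, 0], [0, 0, 0, 0, 0], [0, 0, 0, 0, 0.03], [0, 0, 0, 0, 0.04], [0, 0, 0, 0, 0.04], [0, 0, 0.03, 0, 0.06], [0, 0, 0.035, 0, 0.085], [0, 0, 0.035, 0, 0.085], [0, 0, 0, 0, 0.085]]])

```text
time: 6.65
tool_pos: [461.0, 304.0, 255.5]
tcp_rot: [-179.7, -0.5, -5.0]
ft_force: [1.3, 0.6, 2.0]
finger_gap: 85.2
grip_force: 0.0
```

servo_tool(plan=[[[0, 0, 0, 0, 0.085], [0, 0, 0, 0, 0.085], [0, 0, 0, 0, 0.085]]])

```text
time: 6.95
tool_pos: [457.8, 302.1, 247.1]
tcp_rot: [179.9, 0.1, -5.0]
ft_force: [-0.1, -0.8, -0.1]
finger_gap: 85.0
grip_force: 0.0
```

```bash
python3 - <<'E'
from h import *
import pickle
s=snap('wrist');pickle.dump(s,open('w4.pkl','wb'));st=sense();print(st['tool_pos'],st['tcp_rot'])
u,v=proj(s,(458,302,80));print(u,v);u,v=int(u),int(v)
u0,v0=u-80,v-70;print(u0,v0)
cv2.imwrite('pics/w4.png',cv2.resize(s['frame'][v0:v0+140,u0:u0+160],None,fx=4,fy=4,interpolation=cv2.INTER_CUBIC))
E
```

```text
[457.83371949 302.11768158 247.22367567] [ 1.79916810e+02  1.33872722e-01 -4.97546224e+00]
273.26034679739047 209.30396996320087
193 139
```

View pics/w4.png

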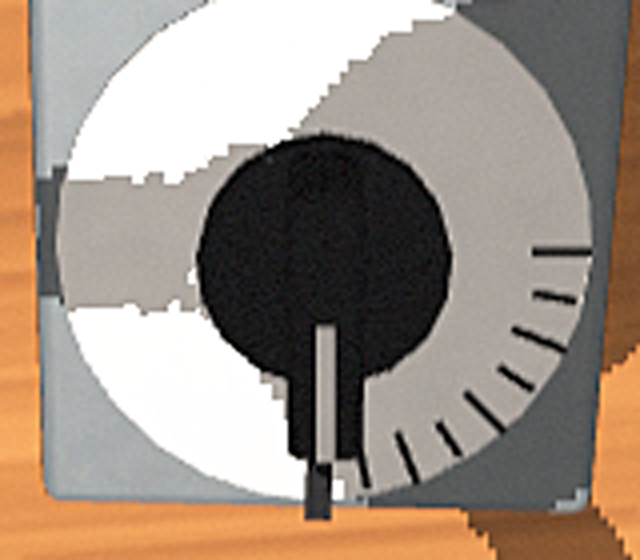

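The pointer at u≈326 stands about 1.5° off the zero mark at (318,490). I'll re-grip and nudge it by -1.4°.

servo_tool(plan=[[[0, 0, -0.035, 0, 0.06], [0, 0, -0.035, 0, 0.04], [0, 0, -0.028, 0, 0.03], [0, 0, 0, 0, 0.03], [0, 0, 0, 0, 0], [0, 0, 0, 0, 0], [0, 0, 0, 0, 0], [0, 0, 0, -1.4, 0], [0, 0, 0, 0, 0], [0, 0, 0, 0, 0]]])

```text
time: 8.0
tool_pos: [458.3, 301.4, 151.3]
tcp_rot: [179.9, 0.0, -6.4]
ft_force: [-0.4, -5.9, -7.5]
finger_gap: 11.5
grip_force: 34.8
```

servo_tool(plan=[[[0, 0, 0, 0, 0], [0, 0, 0, 0, 0.03], [0, 0, 0, 0, 0.04], [0, 0, 0, 0, 0.04], [0, 0, 0.03, 0, 0.06], [0, 0, 0.035, 0, 0.085], [0, 0, 0.035, 0, 0.085], [0, 0, 0, 0, 0.085], [0, 0, 0, 0, 0.085], [0, 0, 0, 0, 0.085]]])

```text
time: 9.0
tool_pos: [458.2, 302.3, 250.2]
tcp_rot: [180.0, 0.0, -6.4]
ft_force: [-1.1, 1.1, 0.4]
finger_gap: 84.7
grip_force: 0.0
```

```bash
python3 - <<'E'
from h import *
s=snap('wrist');st=sense();print(st['tool_pos'],st['tcp_rot'])
f=s['frame'][139:279,193:353].astype(int).sum(2)
# dark zero mark rows, and pointer columns (bright in knob)
for v in (85,90,95,100,105,110,114): print('ptr',v,f[v,72:94])
for v in range(117,131,3): print('mark',v,f[v,72:94])
E
```

```text
[457.94857954 302.20173581 249.61980313] [ 1.79937904e+02  9.40144465e-02 -6.37279082e+00]
ptr 85 [ 73  70  49  77  81  68  27 283 532 490 484 536 275  36  85  71  55  65
  70  49  58  84]
ptr 90 [ 76  49  94  86  75  70  33 280 525 491 502 528 285  20  70  72  98  69
  61  50  50  68]
ptr 95 [300  30  54  90  82  66   0 286 527 506 492 524 276  49  58  66  69  22
  55 277 570 521]
ptr 100 [481   0  60  68 111  62  22 270 521 491 496 543 135  42  83  59  71  40
   3 435 535 510]
ptr 105 [564   0  60  77 103  55  27 273 524 494 495 542 141  46  62  68  78  54
  20 426 539 507]
ptr 110 [548   0  51  71  80  80  53 270 517 485 490 537 142  44  73  69  84  33
  17 440 554 513]
ptr 114 [765 765 765 765 765 765 272 201 378 354 348 364 128 451 434 431 459 448
 586 243   0 347]
mark 117 [763 762 762 764 765 765 359 149 178  46  43   0 135 557 511 501 498 500
 527 512   0   0]
mark 120 [763 763 763 764 765 765 353 139 170 176 170 157  92 765 765 765 455 480
 504 543 265   0]
mark 123 [590 674 676 722 742 765 282 127 157 176 172 153 178 349 764 751 686 699
 636 248 275 453]
mark 126 [448 455 457 459 460 494 213 160 168 168 156 148 229 513 479 467 463 472
 484 482 475 478]
mark 129 [504 501 500 505 501 521 437 435 449 450 441 425 433 522 498 493 485 486
 496 486 484 487]
```

The pointer now lines up with the mark (columns 81.5 and 81). Next is the round catch.

servo_tool(plan=[[[0, 0, 0.04, -0.5, 0.085], [0.01, -0.03, 0.02, -0.5, 0.085], [0.02, -0.04, 0, -0.5, 0.085], [0.03, -0.05, 0, -0.4, 0.085], [0.03, -0.05, 0, 0, 0.085], [0.03, -0.05, 0, 0, 0.085], [0.03, -0.05, 0, 0, 0.085], [0.03, -0.05, 0, 0, 0.085], [0.03, -0.04, 0, 0, 0.085], [0.015, -0.012, 0, 0, 0.085]]])

```text
time: 10.05
tool_pos: [663.0, -38.5, 308.5]
tcp_rot: [179.9, 0.1, -8.5]
ft_force: [-0.8, 0.3, -0.2]
finger_gap: 84.8
grip_force: 0.0
```

servo_tool(plan=[[[0, 0, 0, 0, 0.085], [0, 0, 0, 0, 0.085], [0, 0, 0, 0, 0.085], [0, 0, 0, 0, 0.085], [0, 0, 0, 0, 0.085]]])

```text
time: 10.55
tool_pos: [661.8, -32.9, 311.2]
tcp_rot: [-180.0, -0.0, -8.2]
ft_force: [-0.1, 0.1, -0.1]
finger_gap: 84.7
grip_force: 0.0
```

```bash
python3 - <<'E'
from h import *
import pickle
s=snap('wrist');pickle.dump(s,open('w5.pkl','wb'));st=sense();print(st['tool_pos'],st['tcp_rot'])
for p in [(682.9,-70,182),(701.7,58.9,182),(620,24,175)]: print(proj(s,p))
cv2.imwrite('pics/w5.png',cv2.resize(s['frame'],(784,588)))
E
```

```text
[661.88654061 -33.06021599 311.25678588] [-1.79996818e+02 -2.43955696e-02 -8.21056312e+00]
(np.float64(333.47598837302843), np.float64(184.08082105573592))
(np.float64(102.38081732403609), np.float64(183.59047938524523))
(np.float64(194.7195119017962), np.float64(297.9032711588027))
```

View pics/w5.png

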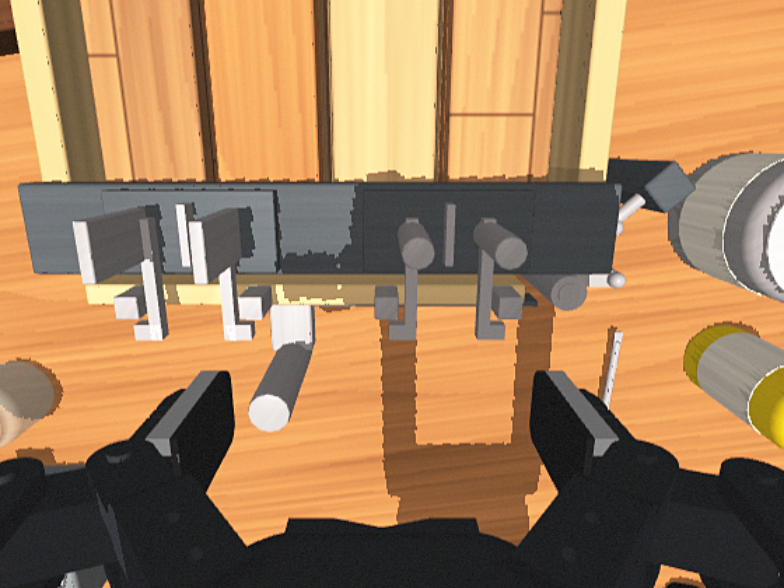

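Round post tops are at (419,251) and (510,251), flat tab tops at (84,252) and (197,252), and the grip post top at (269,412).

```bash
python3 - <<'E'
from h import *
import pickle
s=pickle.load(open('w5.pkl','rb'));k=1.4
P=lambda u,v,z:ray(s,u/k,v/k,z).round(1)
r1,r2,f1,f2=P(419,251,182),P(510,251,182),P(84,252,182),P(197,252,182)
R=(r1+r2)/2;F=(f1+f2)/2;d=F-R
print(r1,r2,f1,f2,R,F,np.hypot(*d[:2]),np.degrees(np.arctan2(-d[0],d[1])),P(269,412,175))
E
```

```text
[688.4 -51.3 182. ] [683.2 -87.4 182. ] [707.1  81.9 182. ] [700.6  37.  182. ] [685.8  -69.35 182.  ] [703.85  59.45 182.  ] 130.05861178714775 -7.977463494025009 [622.8  25.1 175. ]
```

servo_tool(plan=[[[0.012, -0.018, 0, 0, 0.085], [0.011, -0.0185, 0, 0, 0.085], [0, 0, 0, 0, 0.085], [0, 0, -0.03, 0, 0.085], [0, 0, -0.03, 0, 0.085], [0, 0, -0.03, 0, 0.085], [0, 0, 0, 0, 0.085], [0, 0, 0, 0, 0.085]]], force=50)

```text
time: 11.4
tool_pos: [684.7, -69.8, 221.0]
tcp_rot: [-180.0, 0.1, -8.2]
ft_force: [0.6, 0.2, 0.8]
finger_gap: 84.7
grip_force: 0.0
```

servo_tool(plan=[[[0, 0, 0, 0, 0.05], [0, 0, 0, 0, 0.04], [0, 0, 0, 0, 0.025], [0, 0, 0, 0, 0.025], [0, 0, 0, 0, 0.025], [0, 0, 0, 0, 0.025], [0, 0, 0, 0, 0.025], [0, 0, 0, 0, 0.025], [0, 0, 0, 0, 0.025], [0, 0, 0, 0, 0.025]]])

```text
time: 12.4
tool_pos: [686.3, -70.0, 224.1]
tcp_rot: [-180.0, -0.2, -8.3]
ft_force: [-1.2, 3.6, 10.0]
finger_gap: 29.1
grip_force: 50.6
```

The opening is 29 mm where I expected 34, so I'll check it.

```bash
python3 - <<'E'
from h import *
s=snap('wrist');st=sense();print(st['tool_pos'],st['finger_gap'],st['ft_force'],st['wrist_torque'],st['grip_force'])
cv2.imwrite('pics/w6.png',s['frame'])
E
```

```text
[686.33139117 -69.98809775 224.17095303] 29.26703596577906 [-2.58444802  1.98977913  8.68659942] [0.57153018 0.28155279 0.00311542] 50.6047797203064
```

View pics/w6.png

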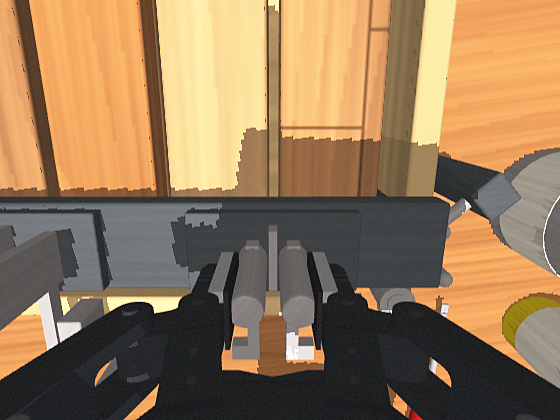

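The wrist view shows both round posts squeezed symmetrically between the pads, at (248,290) and (295,290). I'll release and go to the flat catch.

servo_tool(plan=[[[0, 0, 0, 0, 0.05], [0, 0, 0, 0, 0.085], [0, 0, 0, 0, 0.085], [0, 0, 0, 0, 0.085], [0, 0, 0.035, 0, 0.085], [0, 0, 0.035, 0, 0.085], [0.006, 0.043, 0, 0, 0.085], [0.006, 0.043, 0, 0, 0.085], [0.0065, 0.043, 0, 0, 0.085], [0, 0, 0, 0, 0.085]]])

```text
time: 13.45
tool_pos: [703.6, 64.4, 290.6]
tcp_rot: [-179.9, 0.0, -8.0]
ft_force: [-0.8, -1.2, -0.2]
finger_gap: 84.8
grip_force: 0.0
```

servo_tool(plan=[[[0, 0, 0, 0, 0.085], [0, 0, 0, 0, 0.085], [0, 0, 0, 0, 0.085]]])

```text
time: 13.75
tool_pos: [703.6, 57.1, 290.8]
tcp_rot: [180.0, 0.0, -8.4]
ft_force: [-0.3, 0.2, 1.4]
finger_gap: 85.4
grip_force: 0.0
```

```bash
python3 - <<'E'
from h import *
s=snap('wrist');st=sense();print(st['tool_pos'],st['tcp_rot'],st['finger_gap'],st['time'])
cv2.imwrite('pics/w7.png',s['frame'])
E
```

```text
[703.64065797  57.04045303 290.88345464] [ 1.79985602e+02  3.22985726e-03 -8.38081768e+00] 84.76034679410037 13.8
```

View pics/w7.png

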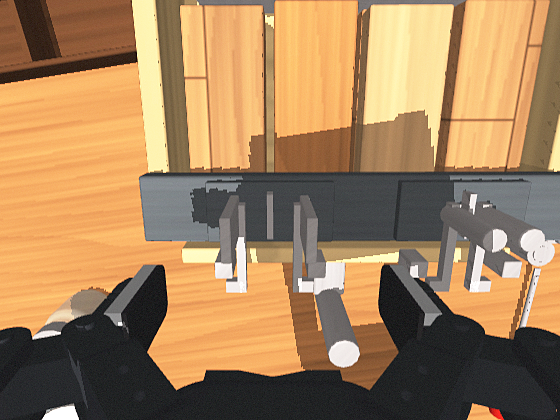

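The round posts now stand together at about (493,240) and (530,240). The flat tabs at (227,240) and (305,240) are slightly left of centre.

servo_tool(plan=[[[0, 0.0025, 0, 0, 0.085], [0, 0, -0.035, 0, 0.085], [0, 0, -0.034, 0, 0.085], [0, 0, 0, 0, 0.085], [0, 0, 0, 0, 0.07]]])

```text
time: 14.3
tool_pos: [703.2, 60.7, 221.6]
tcp_rot: [180.0, 0.1, -8.3]
ft_force: [0.8, 0.8, -0.1]
finger_gap: 72.8
grip_force: 0.0
```

servo_tool(plan=[[[0, 0, 0, 0, 0.05], [0, 0, 0, 0, 0.04], [0, 0, 0, 0, 0.025], [0, 0, 0, 0, 0.025], [0, 0, 0, 0, 0.025], [0, 0, 0, 0, 0.025], [0, 0, 0, 0, 0.025], [0, 0, 0, 0, 0.025], [0, 0, 0, 0, 0.025], [0, 0, 0, 0, 0.025]]])

```text
time: 15.3
tool_pos: [705.0, 59.1, 226.5]
tcp_rot: [179.9, -0.3, -8.3]
ft_force: [-4.9, -9.3, 10.5]
finger_gap: 30.0
grip_force: 51.7
```

Squeezed the same way (gap 30). Now I'll release and move above the grip post.

servo_tool(plan=[[[0, 0, 0, 0, 0.05], [0, 0, 0, 0, 0.085], [0, 0, 0, 0, 0.085], [0, 0, 0, 0, 0.085], [0, 0, 0.035, 0, 0.085], [0, 0, 0.034, 0, 0.085], [-0.027, -0.011, 0, 0, 0.085], [-0.027, -0.011, 0, 0, 0.085], [-0.027, -0.011, 0, 0, 0.085], [0, 0, 0, 0, 0.085]]])

```text
time: 16.3
tool_pos: [620.0, 27.3, 290.2]
tcp_rot: [180.0, 0.1, -8.3]
ft_force: [0.5, 0.2, -0.2]
finger_gap: 85.0
grip_force: 0.0
```

servo_tool(plan=[[[0, 0, 0, 0, 0.085], [0, 0, 0, 0, 0.085], [0, 0, 0, 0, 0.085], [0, 0, 0, 0, 0.085]]])

```text
time: 16.7
tool_pos: [623.3, 28.4, 290.9]
tcp_rot: [-180.0, -0.0, -8.3]
ft_force: [0.3, 0.6, -0.0]
finger_gap: 84.9
grip_force: 0.0
```

```bash
python3 - <<'E'
from h import *
s=snap('wrist');st=sense();print(st['tool_pos'],st['tcp_rot'],st['finger_gap'],st['time'])
f=s['frame']; u,v=proj(s,(622.4,25.3,175));print('expect',u,v)
g=cv2.cvtColor(f,cv2.COLOR_BGR2HSV); m=((g[...,1]<40)&(g[...,2]>110)).astype(np.uint8)
n,l,q,c=cv2.connectedComponentsWithStats(m)
for i in range(1,n):
    if q[i,4]>150: print(q[i],c[i].round(),end=';')
E
```

```text
[623.14492725  28.33266872 290.75779909] [-1.79999002e+02  5.45567898e-04 -8.25497313e+00] 84.96193206019927 16.75
expect 279.4125338644098 236.6399590075097
[   64    57   494   129 31661] [307.  98.];[380 106  34  78 962] [398. 148.];[490 137  50  29 898] [510. 150.];[143 147  21  19 361] [153. 156.];[ 246  147   48   53 1523] [272. 173.];[357 147  20  19 360] [366. 156.];[458 147  22  19 359] [468. 156.];[490 200  26  87 508] [502. 242.];[261 220  35  33 856] [278. 236.];[  0 255  23  49 838] [  9. 281.];[104 265  52  61 417] [125. 300.];[390 265  52  61 465] [419. 298.];[ 42 403  37  17 388] [ 61. 413.];
```

The post is confirmed: blob at (278,236), predicted (279,237). Descend and grip.

servo_tool(plan=[[[-0.001, -0.0025, 0, 0, 0.085], [0, 0, -0.03, 0, 0.085], [0, 0, -0.03, 0, 0.085], [0, 0, -0.027, 0, 0.06], [0, 0, 0, 0, 0.04], [0, 0, 0, 0, 0], [0, 0, 0, 0, 0], [0, 0, 0, 0, 0], [0, 0, 0, 0, 0], [0, 0, 0, 0, 0]]], force=60)

```text
time: 17.75
tool_pos: [622.9, 25.3, 206.5]
tcp_rot: [-180.0, -0.2, -8.3]
ft_force: [-0.1, -1.3, 6.5]
finger_gap: 18.2
grip_force: 58.6
```

```bash
python3 - <<'E'
from h import *
st=sense();p=st['tool_pos'];print(p,st['tcp_rot'],st['finger_gap'],st['grip_force'],st['ft_force'])
H=np.array([640.2,-133.6]);
a0=np.radians(96.4);P0=H+160*np.array([np.cos(a0),np.sin(a0)]);print(P0)
pr=P0
for k in range(1,22):
    a=a0+np.radians(4*k);q=H+160*np.array([np.cos(a),np.sin(a)]);print(4*k,((q-pr)).round(1),q.round(1));pr=q
E
```

```text
[622.94096116  25.25109466 206.54894352] [-179.99985636   -0.24114764   -8.28366337] 18.236334388387913 58.63239347934723 [-0.10651408 -1.2767781   6.53456944]
[622.36497085  25.40286707]
4 [-11.   -1.6] [611.3  23.8]
8 [-10.9  -2.4] [600.4  21.4]
12 [-10.7  -3.2] [589.7  18.2]
16 [-10.5  -3.9] [579.2  14.3]
20 [-10.2  -4.6] [569.1   9.7]
24 [-9.8 -5.3] [559.2   4.4]
28 [-9.4 -6. ] [549.8  -1.6]
32 [-9.  -6.6] [540.8  -8.2]
36 [-8.5 -7.2] [532.3 -15.4]
40 [-8.  -7.8] [524.3 -23.3]
44 [-7.4 -8.4] [516.9 -31.6]
48 [-6.8 -8.8] [510.1 -40.5]
52 [-6.2 -9.3] [503.9 -49.8]
56 [-5.5 -9.7] [498.4 -59.5]
60 [ -4.8 -10.1] [493.6 -69.5]
64 [ -4.1 -10.4] [489.5 -79.9]
68 [ -3.4 -10.6] [486.1 -90.6]
72 [ -2.6 -10.9] [ 483.5 -101.4]
76 [ -1.9 -11. ] [ 481.6 -112.4]
80 [ -1.1 -11.1] [ 480.5 -123.6]
84 [ -0.3 -11.2] [ 480.2 -134.7]
```

servo_tool(plan=[[[-0.0055, -0.0007, 0, 2, 0], [-0.0055, -0.0009, 0, 2, 0], [-0.0055, -0.0011, 0, 2, 0], [-0.0054, -0.0013, 0, 2, 0], [-0.0054, -0.0015, 0, 2, 0], [-0.0053, -0.0017, 0, 2, 0]]])

```text
time: 18.35
tool_pos: [590.3, 18.4, 206.6]
tcp_rot: [180.0, -0.3, 3.8]
ft_force: [0.5, -1.1, 6.7]
finger_gap: 18.9
grip_force: 58.9
```

servo_tool(plan=[[[-0.0105, -0.0039, 0, 4, 0], [-0.0102, -0.0046, 0, 4, 0], [-0.0098, -0.0053, 0, 4, 0], [-0.0094, -0.006, 0, 4, 0], [-0.009, -0.0066, 0, 4, 0], [-0.0085, -0.0072, 0, 4, 0], [-0.008, -0.0078, 0, 4, 0], [-0.0074, -0.0084, 0, 4, 0]]])

```text
time: 19.15
tool_pos: [517.5, -30.3, 206.5]
tcp_rot: [179.9, -0.3, 35.9]
ft_force: [0.1, 6.1, 8.3]
finger_gap: 19.0
grip_force: 59.3
```

servo_tool(plan=[[[-0.0068, -0.0088, 0, 4, 0], [-0.0062, -0.0093, 0, 4, 0], [-0.0055, -0.0097, 0, 4, 0], [-0.0048, -0.0101, 0, 4, 0], [-0.0041, -0.0104, 0, 4, 0]]])

```text
time: 19.65
tool_pos: [489.2, -79.3, 206.5]
tcp_rot: [179.9, -0.1, 55.9]
ft_force: [-4.8, 6.3, 13.0]
finger_gap: 18.7
grip_force: 59.9
```

Following the arc well. I'll continue to about 78° and settle.

servo_tool(plan=[[[-0.0034, -0.0106, 0, 4, 0], [-0.0026, -0.0109, 0, 4, 0], [-0.0019, -0.011, 0, 4, 0], [-0.0006, -0.0056, 0, 2, 0], [0, 0, 0, 0, 0], [0, 0, 0, 0, 0], [0, 0, 0, 0, 0], [0, 0, 0, 0, 0], [0, 0, 0, 0, 0], [0, 0, 0, 0, 0]]])

```text
time: 20.65
tool_pos: [480.5, -117.5, 206.5]
tcp_rot: [180.0, -0.0, 69.7]
ft_force: [-10.8, 3.0, 15.9]
finger_gap: 18.8
grip_force: 60.1
```

```bash
python3 - <<'E'
from h import *
st=sense();p=st['tool_pos'];print(p,st['tcp_rot'],st['finger_gap'],st['grip_force'],st['ft_force'],abs(st['qd']).max())
d=p[:2]-np.array([640.2,-133.6]);print(np.hypot(*d),np.degrees(np.arctan2(d[1],d[0]))-96.4)
s=snap('top'); f=s['frame']
print(proj(s,(*p[:2],175)))
P,b=__import__('pickle').load(open('s.pkl','rb'))
d=cv2.absdiff(P['frame'],f).max(2)
cv2.imwrite('pics/end.png',f)
for n,w in dict(block=(122,205,147,243),offcut=(203,255,225,290),jar=(168,180,195,205),can=(350,158,385,195),bottle=(352,200,380,222),driver=(318,200,340,262),tape=(340,280,364,310),hammer=(415,200,448,292)).items():
    x0,y0,x1,y1=w;print(n,(d[y0:y1,x0:x1]>60).mean().round(3))
E
```

```text
[ 480.48348954 -117.54130039  206.47259409] [ 1.79959596e+02 -2.71082741e-02  6.97424255e+01] 18.843753338892554 60.124497413635254 [-10.7560775    3.03634746  15.86308126] 0.03792427475583419
160.52179149889548 77.85849041629092
(np.float64(313.3058461923376), np.float64(223.20748289686358))
block 0.0
offcut 0.0
jar 0.0
can 0.012
bottle 0.557
driver 0.576
tape 0.246
hammer 0.001
```

```bash
python3 - <<'E'
from h import *
P,b=__import__('pickle').load(open('s.pkl','rb'))
s=snap('scene')
for f in (b['frame'],s['frame']):
    h=cv2.cvtColor(f,cv2.COLOR_BGR2HSV)
    for n,lo,hi,(x0,y0,x1,y1) in (('red',(0,200,90),(5,255,255),(200,210,265,265)),('yel',(22,150,100),(32,255,255),(195,220,232,285)),('tape',(0,0,0),(180,255,45),(175,200,200,236))):
        m=cv2.inRange(h,lo,hi)[y0:y1,x0:x1];v,u=np.nonzero(m);print(n,len(u),u.mean()+x0,v.mean()+y0,u.min()+x0,u.max()+x0)
cv2.imwrite('pics/e2.png',s['frame'])
E
```

```text
red 125 229.056 237.552 223 236
yel 328 212.7957317073171 248.6158536585366 204 222
tape 213 185.68544600938966 219.53521126760563 180 191
red 122 229.13934426229508 237.51639344262296 223 237
yel 337 213.01780415430267 248.67655786350147 204 222
tape 205 185.81463414634146 219.9658536585366 181 191
```

Nothing on the bench has moved, and the gate is held at about 1.36 rad and still. Handing in.

```bash
python3 -c "
from h import *
print(r.hand_in())"
```

```text
the job is handed in; nothing more can be done
None
```

I've handed the job in: regulator knob at zero, both catches squeezed (round first, then flat), and the gate held still by its post at about 1.36 rad; the bench items I could check from the cameras hadn't moved.

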